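# Sort a customer's storage media into the intake trays

### The job

Sort the five pieces of storage media lying on the orange repair mat into the three black trays, each into the tray that already holds one of its kind: the two USB sticks, the two M.2 boards with finned heat sinks, and the pocket drive. Set each one down the right way up and flat on the tray's floor, not on top of another piece and not dropped, and do not disturb the opened hard drive and the glass alcohol bottle standing beside the mat.

Things in the scene. Friction and masses are not known exactly. Their poses are not given: they have to be found in the camera images.
- stick_long: The longer loose USB stick: aluminium body 48 x 20 x 10 mm (x, y, z) with grey inlay and key-ring eye; steel plug 14 x 12 x 4.5 mm at its +x end, at mid-height. Origin: centre of the body's underside (plug not counted); x towards the plug, z up. About 25 g. Starts flat on the orange mat, whose top is at z = 3 mm.
- stick_short: The shorter loose USB stick: black plastic body 34 x 18 x 10 mm (x, y, z) with grey inlay; steel plug 14 x 12 x 4.5 mm at its +x end, at mid-height. Origin: centre of the body's underside (plug not counted); x towards the plug, z up. About 18 g. Starts flat on the orange mat, whose top is at z = 3 mm.
- m2_long: The longer loose M.2 board: green board 80 x 22 x 3 mm, gold contacts at its -x end, under an aluminium finned heat sink 62 mm long, 24 mm wide, top 12 mm above the underside, centred 5 mm to +x of the origin; grip it across y. Origin: centre of the underside; x lengthwise, z up. About 35 g. Starts flat on the orange mat, whose top is at z = 3 mm.
- m2_short: The shorter loose M.2 board: green board 60 x 22 x 3 mm, gold contacts at its -x end, under an aluminium finned heat sink 42 mm long, 24 mm wide, top 12 mm above the underside, centred 5 mm to +x of the origin; grip it across y. Origin: centre of the underside; x lengthwise, z up. About 28 g. Starts flat on the orange mat, whose top is at z = 3 mm.
- pocket_drive: The loose pocket drive (portable SSD): aluminium case with grey bumper ends, 90 x 50 x 14 mm (x, y, z). Origin: centre of the underside; x along its length, z up. About 100 g. Starts flat on the orange mat, whose top is at z = 3 mm.
- tray_sticks: Black tray, fixed on the bench; the three look alike but for their contents. Outside 130 (x) x 210 (y) x 40 mm high, rim 6 mm wider at the top; walls and floor 4 mm, inside 122 x 202 mm, floor top 4 mm above the origin (centre of underside, z = 0). x points away from the robot. A USB stick 10 mm high already lies along x at about x = 0, y = +75 mm there; empty from y = 60 to -101.
- tray_m2: Black tray, fixed on the bench; the three look alike but for their contents. Outside 130 (x) x 210 (y) x 40 mm high, rim 6 mm wider at the top; walls and floor 4 mm, inside 122 x 202 mm, floor top 4 mm above the origin (centre of underside, z = 0). x points away from the robot. An M.2 board 12 mm high already lies along x at about x = 0, y = +75 mm there; empty from y = 58 to -101.
- tray_pocket: Black tray, fixed on the bench; the three look alike but for their contents. Outside 130 (x) x 210 (y) x 40 mm high, rim 6 mm wider at the top; walls and floor 4 mm, inside 122 x 202 mm, floor top 4 mm above the origin (centre of underside, z = 0). x points away from the robot. A pocket drive 13 mm high already lies along x at about x = 0, y = +62 mm there; empty from y = 32 to -101.
- open_drive: Bystander, loose: opened 3.5-inch hard drive with its shiny platter bare, 147 x 102 x 26 mm, lying flat on the bench to one side of the mat. Origin: centre of the underside. To be left alone.
- alcohol_bottle: Bystander, loose: round glass alcohol dispenser with steel pump top, 66 mm diameter, 134 mm high, standing on the bench to the other side of the mat. Origin: centre of the underside. To be left alone.
Not all that is in view belongs to the job. What is shaped like the stick_short but red is not meant.

How it is judged:
By the outcome, as a careful person would: the job done as asked, in the order asked, and still so for the second after the job is handed in, with the robot touching nothing.
It also fails if it takes over 112 s, if anything falls off the work surface, if the arm or the gripper's body presses on something with over 40 N, if the wrist force passes 120 N, or if a joint passes its speed limit or range.

### The arm

A 6-joint arm with a two-finger parallel gripper is mounted at the origin on the work surface. World frame = base frame: x ahead of the robot, y to its left, z up, the work surface at z = 0. Lengths are in m, angles in rad, forces in N, time in s.
With the tool pointing down it reaches from about 0.325 to 0.775 m from the base axis. Payload 9.3 kg.
Tool frame: the origin (TCP) lies at the centre of the arm's flange, where the gripper is bolted on; the fingertips stand 173 mm ahead of it and the grasp point (between the pads) lies 155 mm ahead of it; z points along the fingers, y is the line along which they close (so a half turn about z gives the same grasp; the last joint's range is limited). The gripper opens to 85 mm and grips with 20 to 120 N. Pads are 22 mm wide; open, the fingers measure 114 mm over their backs; the gripper's body (76 mm by 85 mm) begins 54 mm behind the grasp point. The pads swing forward as they close: fully open they stand 13 mm farther back than shut.
Start: joints at [-1.268, 0.259, 0.021, 1.334, 0, 1.418], TCP at [0.242, -0.494, 0.405] pointing down, gripper open.
Joint ranges: [-3.04, 3.04], [-0.91, 1.82], [-1.04, 1.36], [-1.92, 1.95], [-1.52, 1.45], [-3.14, 3.14]. Speed limits (rad/s): [2.22, 2.22, 2.79, 3.14, 3.14, 3.14].

### API

Orientations are given as [roll, pitch, yaw] about the fixed x, y, z axes, in that order (R = Rz(yaw) Ry(pitch) Rx(roll)).
In Python, from cell import manip gives the robot as it stands.
- The arm moves only by the shell command python3 -m handwheel 'ROWS' [FORCE]. ROWS is JSON, a list of rows, each a list of 7 numbers: the shift along the tool's x, y, z in m, then the turn, a rotation vector about the tool's x, y, z in units of 10 degrees (1.0 is 10 degrees), then the opening, from 0 (shut) to 1 (fully open). A call has exactly 5 rows; each row shifts and turns the commanded pose from where the row before left it, along the tool's axes as they then stand; what a row does not reach is not made up. A row lasts 1/8 s, in which the tool goes at most 62.5 mm and 10.7 degrees, less where a joint would pass 70% of its speed; a pose out of reach is approached as far as the arm can. A call is refused whole if a number of a shift passes 0.0625 or a number of a turn 1, either way. A call with a gripper value outside its range is refused whole. The fingers move at their own pace and stop on an object; FORCE is the grip in N (left out, the last holds). Time passes only in rows, so rows that do not move let the fingers close, or fill a call up. It gives the time, the measured TCP pose, the force, the opening and the grip force at its end, in the units of the state.
- manip.get_obs(): the state, without advancing time (a new reading comes with each control period).
- manip.read_camera(name): name is "scene" or "top" or "wrist"; returns the picture (480x640x3 uint8, red, green, blue); there is no depth.
- manip.camera_info(name): a dict with "fx", "fy", "cx", "cy" (pixels), "R" (3x3) and "t" (3): a world point X has camera coordinates R X + t. Camera axes: x right, y down, z forward; pixel columns grow to the right and rows downward; lengths in m; the calibration is good to about 2 mm. A picture is of the moment at which its call begins: read the wrist's pose just before it. camera_info takes no time and is no camera call; for the wrist camera it gives the pose at the moment of the call.
- manip.hand_in(): hands the job in; it is judged then, once.
The state is a dict: "t": time; "joint_positions": joint angles; "qvel": joint speeds; "joint_efforts": joint torques, N m; "ee_pos": TCP position; "tool_rot": TCP orientation; "contact_force": force on the tool from outside, world axes, zero at the start; "moment": the same for the moment, N m; "grip_width": opening from 0.0 (shut) to 1.0 (fully open); "gripper_force": force on a finger pad.
Only numpy, scipy, OpenCV 4.12 (cv2) and the standard library are available. Lean on these libraries where they do the work, as an engineer would, in place of code of your own. Each camera call takes 0.05 s, during which the arm holds its last target. There are 200 camera calls.

## Working session

There is one attempt and no reset: what is moved stays moved. The work goes in short steps, Python scripts to look and compute and a shell command to move; the robot and the scene stay as the last step left them, time stands still between calls to the robot, and variables do not carry over. Pictures are saved under pics/ and viewed, at most 14 in all, crops included, and the job is handed in when it is done.

```bash
mkdir -p pics; ls
python3 - <<'E'
from cell import manip
import cv2,numpy as np
o=manip.get_obs();print({k:np.round(v,3).tolist() for k,v in o.items()})
for n in("top","scene"):
    im=manip.read_camera(n);cv2.imwrite(f"pics/{n}0.png",im[:,:,::-1])
    c=manip.camera_info(n);print(n,c)
E
```

```text
pics
{'t': 0.0, 'joint_positions': [-1.268, 0.259, 0.021, 1.334, -0.0, 1.418], 'qvel': [-0.001, -0.001, -0.002, 0.0, 0.0, -0.001], 'joint_efforts': [-0.0, -55.564, 34.453, 0.014, -0.0, -0.0], 'ee_pos': [0.242, -0.494, 0.404], 'tool_rot': [-3.14, -0.0, 0.456], 'contact_force': [-0.05, 0.1, 0.247], 'moment': [-0.052, 0.019, -0.05], 'gripper_force': 0.0, 'grip_width': 1.0}
top {'fx': 457.81417356022706, 'fy': 457.81417356022706, 'cx': 310.91188561935326, 'cy': 245.43201818274133, 'R': array([[-0.01914166, -0.9997808 , -0.00848272],
       [-0.99525177,  0.01986341, -0.09528571],
       [ 0.09543331,  0.00661852, -0.99541382]]), 't': array([0.01134835, 0.47493901, 0.95304097])}
scene {'fx': 478.03658769586787, 'fy': 478.03658769586787, 'cx': 317.3637121706464, 'cy': 236.72217148038692, 'R': array([[ 0.04508314,  0.99898054,  0.00232004],
       [ 0.75660468, -0.03262826, -0.653058  ],
       [-0.65231653,  0.03119726, -0.75730434]]), 't': array([-0.02439428, -0.3231502 ,  1.58435586])}
```

View pics/top0.png

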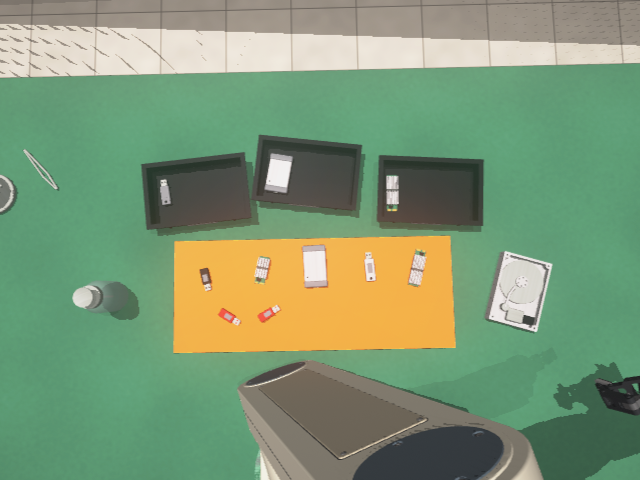

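View pics/scene0.png

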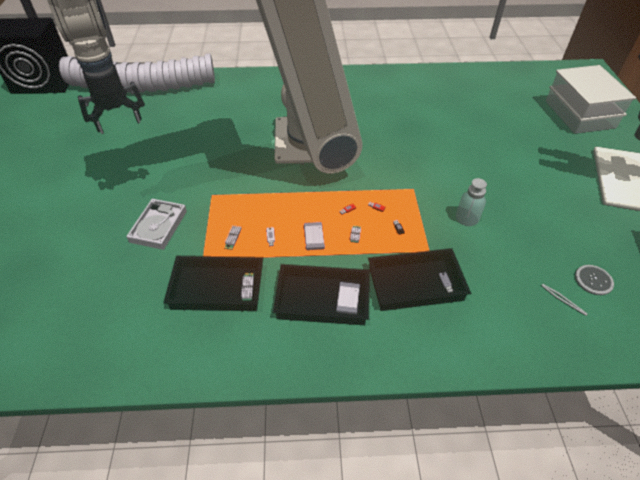

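The top view shows the sticks tray on the left (195,190), the pocket tray in the middle (308,173) and the M.2 tray on the right (430,190). On the mat are a black stick (206,279), the short M.2 (262,269), the pocket drive (315,266), an aluminium stick (370,267) and the long M.2 (417,267). The two red sticks at (230,317) and (269,314) are decoys.

```bash
cat > h.py <<'E'
import numpy as np,cv2
from cell import manip
def ray(n,u,v,z,c=None):
    c=c or manip.camera_info(n);R,t=np.array(c['R']),np.array(c['t'])
    o=-R.T@t;d=R.T@np.array([(u-c['cx'])/c['fx'],(v-c['cy'])/c['fy'],1]);return o+d*(z-o[2])/d[2]
def go(x,y,z,yaw):  # shifts needed in tool axes after turn to yaw
    o=manip.get_obs();p=np.array(o['ee_pos']);y0=o['tool_rot'][2]
    d=np.array([x,y,z])-p;dy=(yaw-y0+np.pi/2)%np.pi-np.pi/2;w=y0+dy
    print('turn about tool z (10deg units)',round(-np.degrees(dy)/10,3),'shift after turn',np.round([d[0]*np.cos(w)+d[1]*np.sin(w),d[0]*np.sin(w)-d[1]*np.cos(w),-d[2]],4),'w',round(w,3),'q6',round(o['joint_positions'][5],3))
E
python3 - <<'E'
from h import *
im=cv2.imread('pics/top0.png');hsv=cv2.cvtColor(im,cv2.COLOR_BGR2HSV)
org=cv2.inRange(hsv,(8,150,120),(25,255,255))
mat=np.zeros_like(org);c=max(cv2.findContours(org,0,2)[0],key=cv2.contourArea);cv2.drawContours(mat,[cv2.convexHull(c)],-1,255,-1)
mat=cv2.erode(mat,np.ones((7,7)))
m=mat&~org
cnts=[c for c in cv2.findContours(m,0,2)[0] if cv2.contourArea(c)>40]
for c in cnts:
    (u,v),_,_=cv2.minAreaRect(c);col=cv2.mean(im,cv2.drawContours(np.zeros_like(m),[c],-1,255,-1))[:3]
    P=np.array([ray('top',*p[0],0.013)[:2] for p in c],np.float32)
    (x,y),(w,h),a=cv2.minAreaRect(P*1000)
    if w<h:w,h,a=h,w,a+90
    print('px',round(u),round(v),'xy',round(x,1),round(y,1),'LW',round(w+2,1),round(h+2,1),'ang',round((a+90)%180-90,1),np.round(col))
# trays: dark rim at z=.04
dk=cv2.inRange(hsv,(0,0,0),(180,255,75));dk[:120]=0;dk[235:]=0
for c in cv2.findContours(cv2.morphologyEx(dk,cv2.MORPH_CLOSE,np.ones((9,9))),0,2)[0]:
    if cv2.contourArea(c)<3000:continue
    P=np.array([ray('top',*p[0],0.040)[:2] for p in c],np.float32)*1000
    print('tray',cv2.minAreaRect(P),cv2.boundingRect(c))
for n,b in(('a',(190,240,150,90)),('b',(295,240,150,60))):pass
cv2.imwrite('pics/c0.png',cv2.resize(im[235:335,185:445],None,fx=3,fy=3,interpolation=cv2.INTER_CUBIC))
E
```

```text
px 230 317 xy 326.4 177.8 LW 50.0 19.2 ang 58.5 [121. 138. 229.]
px 269 312 xy 334.8 94.1 LW 50.5 19.4 ang -60.2 [123. 140. 232.]
px 206 279 xy 407.8 229.2 LW 49.4 18.9 ang 12.6 [120. 135. 161.]
px 261 270 xy 425.9 109.8 LW 61.1 29.4 ang -11.9 [169. 191. 206.]
px 369 266 xy 429.2 -122.0 LW 63.7 23.5 ang 4.5 [200. 209. 227.]
px 417 268 xy 424.2 -224.6 LW 80.7 29.4 ang -14.7 [175. 191. 206.]
px 314 266 xy 432.0 -4.6 LW 93.2 52.0 ang 2.0 [209. 213. 227.]
tray ((595.1602172851562, 244.11480712890625), (142.33132934570312, 218.77706909179688), 5.855221271514893) (144, 157, 102, 72)
tray ((585.4631958007812, -252.290283203125), (218.83303833007812, 143.15463256835938), 86.31068420410156) (379, 156, 104, 70)
```

View pics/c0.png

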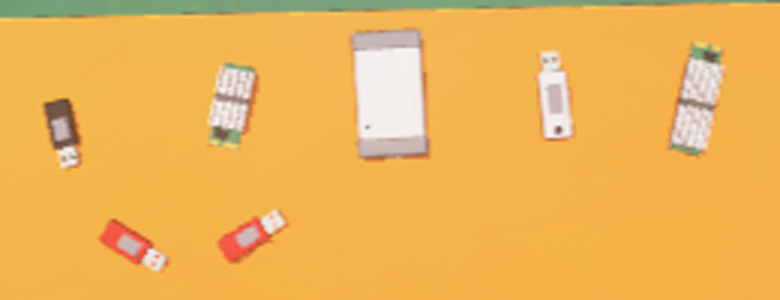

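The crop confirms the mapping:
- **Black stick:** plug points towards the robot.
- **Aluminium stick:** plug points away from the robot.
- **Long M.2:** gold contacts on the far side.
- **Short M.2:** gold contacts on the near side.
- **Red sticks:** at crop (133,247) and (252,237), to be ignored.

The measured sizes agree with those given. I'll flip the wrist first so joint 6 has range.

```bash
R='x'; python3 -m handwheel '[[0,0,0,0,0,-0.93,1],[0,0,0,0,0,-0.93,1],[0,0,0,0,0,-0.93,1],[0,0,0,0,0,-0.93,1],[0,0,0,0,0,-0.93,1]]' 30
python3 -m handwheel '[[0,0,0,0,0,-0.93,1],[0,0,0,0,0,-0.93,1],[0,0,0,0,0,-0.93,1],[0,0,0,0,0,-0.93,1],[0,0,0,0,0,-0.93,1]]'
python3 -m handwheel '[[0,0,0,0,0,-0.93,1],[0,0,0,0,0,-0.93,1],[0,0,0,0,0,-0.93,1],[0,0,0,0,0,-0.93,1],[0,0,0,0,0,-0.93,1]]'
python3 - <<'E'
from h import *
go(.419,-.223,.38,np.radians(-14.7))
for p in ((258,136),(361,146),(357,211),(254,202)): print(ray('top',*p,.04)*1000)
for p in ((165,192),(393,193),(279,173)): print(ray('top',*p,.015)*1000)
E
```

```text
t: 0.72
ee_pos: [0.2421, -0.4938, 0.4043]
tool_rot: [-3.141, -0.001, 1.273]
contact_force: [0.0, 0.6, -0.2]
grip_width: 0.998
gripper_force: 0.0
t: 1.35
ee_pos: [0.2421, -0.4938, 0.4043]
tool_rot: [3.141, -0.001, 2.084]
contact_force: [0.1, -0.3, -0.5]
grip_width: 0.997
gripper_force: 0.0
t: 1.98
ee_pos: [0.2421, -0.4938, 0.4043]
tool_rot: [3.141, -0.0, 2.896]
contact_force: [0.4, -0.3, -0.3]
grip_width: 0.999
gripper_force: 0.0
turn about tool z (10deg units) 0.062 shift after turn [-0.1024  0.3068  0.0243] w 2.885 q6 -1.022
[711.4012387 110.8932568  40.       ]
[ 684.5855634  -109.10101479   40.        ]
[544.33695173 -96.53113134  40.        ]
[568.07373076 120.52503734  40.        ]
[599.07074607 317.70393533  15.        ]
[ 586.47096481 -178.07534218   15.        ]
[635.98997782  68.7155147   15.        ]
```

```bash
python3 -m handwheel '[[-0.02,0.06,0.005,0,0,0.06,1],[-0.02,0.06,0.005,0,0,0,1],[-0.02,0.06,0.005,0,0,0,1],[-0.02,0.06,0.005,0,0,0,1],[-0.022,0.06,0.005,0,0,0,1]]'
python3 -m handwheel '[[0,0.006,0,0,0,0,1],[0,0,0,0,0,0,1],[0,0,0,0,0,0,1],[0,0,0,0,0,0,1],[0,0,0,0,0,0,1]]'
python3 - <<'E'
from h import *
c=manip.camera_info('wrist');im=manip.read_camera('wrist');cv2.imwrite('pics/w1.png',im[:,:,::-1])
import pickle;pickle.dump(c,open('w1.pkl','wb'))
hsv=cv2.cvtColor(im,cv2.COLOR_RGB2HSV)
org=cv2.inRange(hsv,(8,150,100),(25,255,255))
mat=np.zeros_like(org);k=max(cv2.findContours(org,0,2)[0],key=cv2.contourArea);cv2.drawContours(mat,[cv2.convexHull(k)],-1,255,-1)
m=cv2.erode(mat,np.ones((7,7)))&~org
for k in cv2.findContours(m,0,2)[0]:
    if cv2.contourArea(k)<400:continue
    (u,v),_,_=cv2.minAreaRect(k)
    P=np.array([ray('wrist',*p[0],0.013,c)[:2] for p in k],np.float32)
    (x,y),(w,h),a=cv2.minAreaRect(P*1000)
    if w<h:w,h,a=h,w,a+90
    print('px',round(u),round(v),'xy',round(x,1),round(y,1),'LW',round(w,1),round(h,1),'ang',round((a+90)%180-90,1))
go(.419,-.223,.38,np.radians(-14.7))
E
```

```text
t: 2.6
ee_pos: [0.4153, -0.2327, 0.3799]
tool_rot: [3.142, 0.0, 2.88]
contact_force: [1.0, -1.0, -0.2]
grip_width: 0.997
gripper_force: 0.0
t: 3.22
ee_pos: [0.4158, -0.2295, 0.3801]
tool_rot: [-3.142, -0.0, 2.878]
contact_force: [0.6, -0.6, -0.5]
grip_width: 1.0
gripper_force: 0.0
px 328 206 xy 423.6 -224.4 LW 78.7 25.8 ang -14.2
px 448 181 xy 428.6 -123.1 LW 63.2 22.0 ang 4.4
px 595 147 xy 432.5 -6.0 LW 92.7 55.1 ang 2.4
turn about tool z (10deg units) -0.036 shift after turn [-0.0014  0.007   0.0001] w 2.885 q6 -0.418
```

View pics/w1.png

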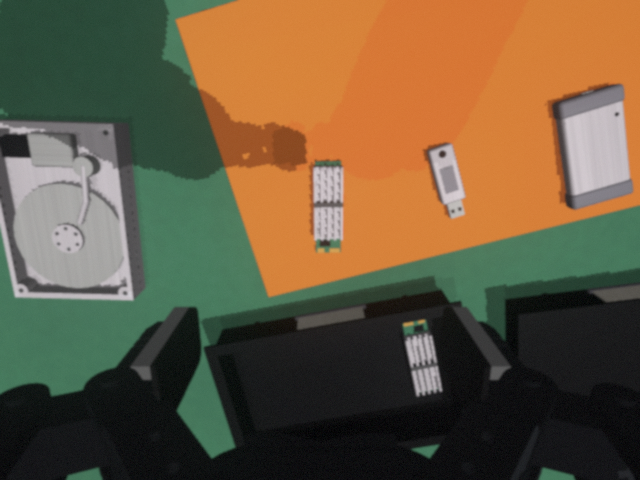

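The wrist view shows the long M.2 at (328,206), the aluminium stick at (448,181) and the pocket drive at (595,147). They agree with the top view to about 1 mm, so I'll descend.

```bash
python3 -m handwheel '[[-0.0015,0.007,0.03,0,0,-0.036,0.5],[0,0,0.045,0,0,0,0.5],[0,0,0.045,0,0,0,0.5],[0,0,0.045,0,0,0,0.5],[0,0,0.02,0,0,0,0.5]]'
python3 -m handwheel '[[0,0,0.006,0,0,0,0.5],[0,0,0.006,0,0,0,0.5],[0,0,0,0,0,0,0.5],[0,0,0,0,0,0,0.5],[0,0,0,0,0,0,0.5]]'
python3 - <<'E'
from h import *
go(.4188,-.2232,.18,np.radians(-14.5))
c=manip.camera_info('wrist');im=manip.read_camera('wrist');cv2.imwrite('pics/w2.png',im[:,:,::-1])
E
```

```text
t: 3.9
ee_pos: [0.4187, -0.2222, 0.1929]
tool_rot: [3.14, -0.003, 2.886]
contact_force: [1.1, -0.6, 0.1]
grip_width: 0.499
gripper_force: 0.0
t: 4.53
ee_pos: [0.4196, -0.2224, 0.1836]
tool_rot: [-3.141, 0.001, 2.886]
contact_force: [-0.6, 0.3, -0.1]
grip_width: 0.498
gripper_force: 0.0
turn about tool z (10deg units) -0.012 shift after turn [ 0.0006 -0.001   0.0036] w 2.889 q6 -0.409
```

View pics/w2.png

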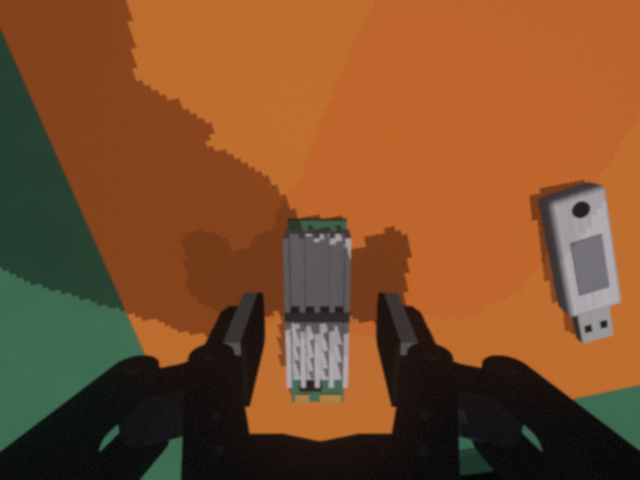

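The pads straddle the heat sink, centred at about (318,310). Now I'll close the gripper.

```bash
python3 -m handwheel '[[0,-0.001,0.003,0,0,0,0.4],[0,0,0,0,0,0,0.3],[0,0,0,0,0,0,0.15],[0,0,0,0,0,0,0.1],[0,0,0,0,0,0,0.1]]' 30
python3 -m handwheel '[[0,0,0,0,0,0,0.1],[0,0,-0.01,0,0,0,0.1],[0,0,-0.02,0,0,0,0.1],[0,0,-0.03,0,0,0,0.1],[0,0,-0.04,0,0,0,0.1]]'
python3 - <<'E'
from h import *
cv2.imwrite('pics/w3.png',cv2.resize(manip.read_camera('wrist')[:,:,::-1],(480,360)))
t=np.array([585,-252])+0
a=np.radians(-3.7)
P=np.array([.585,-.252])+np.array([-np.sin(a),np.cos(a)])*.02
print(P);go(*P,.27,a)
E
```

```text
t: 5.2
ee_pos: [0.4192, -0.2233, 0.1801]
tool_rot: [-3.142, -0.0, 2.886]
contact_force: [-0.1, -0.8, 0.4]
grip_width: 0.27
gripper_force: 29.4
t: 5.82
ee_pos: [0.4189, -0.2231, 0.2812]
tool_rot: [3.141, -0.001, 2.886]
contact_force: [0.4, 0.2, -0.4]
grip_width: 0.27
gripper_force: 29.4
[ 0.58629065 -0.23204169]
turn about tool z (10deg units) -1.092 shift after turn [-0.1666  0.0024  0.0164] w 3.077 q6 -0.411
```

View pics/w3.png

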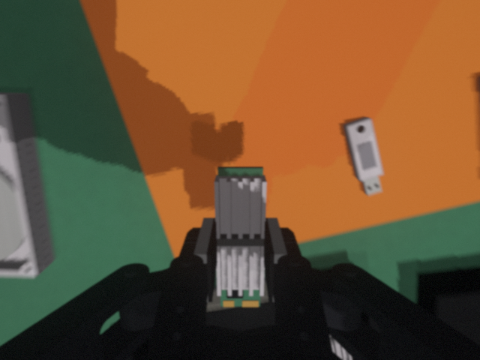

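Held squarely by the heat sink, with gold contacts at (241,303). Next is the carry to the M.2 tray.

```bash
cat >> h.py <<'E'
T=dict(m2=(.585,-.252,-3.7),st=(.595,.244,5.9),po=(.627,.0064,-6.5))
def tray(n,lx,ly,z):
    x,y,a=T[n];a=np.radians(a);go(x+lx*np.cos(a)-ly*np.sin(a),y+lx*np.sin(a)+ly*np.cos(a),z,a)
E
python3 -c "
from h import *
tray('m2',-.005,.01,.26)"
```

```text
turn about tool z (10deg units) -1.092 shift after turn [-0.1616 -0.0076  0.0264] w 3.077 q6 -0.411
```

```bash
python3 -m handwheel '[[0,0,0,0,0,-0.55,0.1],[0,0,0,0,0,-0.54,0.1],[-0.04,-0.002,0,0,0,0,0.1],[-0.04,-0.002,0,0,0,0,0.1],[-0.04,-0.002,0.01,0,0,0,0.1]]'
python3 -m handwheel '[[-0.04,-0.002,0.015,0,0,0,0.1],[0,0,0,0,0,0,0.1],[0,0,0,0,0,0,0.1],[0,0,0,0,0,0,0.1],[0,0,0,0,0,0,0.1]]'
python3 - <<'E'
from h import *
tray('m2',-.005,.01,.181)
cv2.imwrite('pics/w4.png',cv2.resize(manip.read_camera('wrist')[:,:,::-1],(480,360)))
E
```

```text
t: 6.5
ee_pos: [0.5399, -0.2373, 0.2713]
tool_rot: [-3.141, 0.002, 3.076]
contact_force: [-0.0, -0.7, -1.1]
grip_width: 0.267
gripper_force: 29.4
t: 7.12
ee_pos: [0.5778, -0.2417, 0.2559]
tool_rot: [-3.141, 0.001, 3.076]
contact_force: [-1.2, -0.5, -0.5]
grip_width: 0.268
gripper_force: 29.5
turn about tool z (10deg units) -0.005 shift after turn [-0.0028  0.0002  0.0749] w 3.077 q6 -0.465
```

View pics/w4.png

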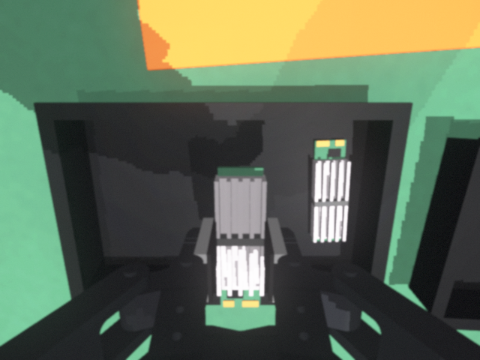

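The board is over the tray's empty area, parallel to the board already there at (330,195). Lowering gently.

```bash
python3 -m handwheel '[[-0.003,0,0.02,0,0,0,0.1],[0,0,0.025,0,0,0,0.1],[0,0,0.017,0,0,0,0.1],[0,0,0.006,0,0,0,0.1],[0,0,0.003,0,0,0,0.1]]'
python3 -m handwheel '[[0,0,0.002,0,0,0,0.1],[0,0,0.001,0,0,0,0.1],[0,0,0,0,0,0,0.1],[0,0,0,0,0,0,0.1],[0,0,0,0,0,0,0.1]]'
```

```text
t: 7.8
ee_pos: [0.5814, -0.242, 0.1843]
tool_rot: [-3.141, 0.0, 3.076]
contact_force: [0.2, 0.4, 1.2]
grip_width: 0.274
gripper_force: 29.5
t: 8.43
ee_pos: [0.5814, -0.2419, 0.1812]
tool_rot: [-3.142, 0.0, 3.077]
contact_force: [0.7, 0.9, -0.8]
grip_width: 0.271
gripper_force: 29.5
```

```bash
python3 -m handwheel '[[0,0,0.0007,0,0,0,0.1],[0,0,0,0,0,0,0.1],[0,0,0,0,0,0,0.2],[0,0,0,0,0,0,0.3],[0,0,0,0,0,0,0.4]]'
python3 -m handwheel '[[0,0,0,0,0,0,0.45],[0,0,-0.01,0,0,0,0.45],[0,0,-0.03,0,0,0,0.45],[0,0,-0.05,0,0,0,0.45],[0,0,-0.04,0,0,0,0.45]]'
python3 - <<'E'
from h import *
go(.4305,.109,.3,np.radians(-11.9))
cv2.imwrite('pics/w5.png',cv2.resize(manip.read_camera('wrist')[:,:,::-1],(400,300)))
E
```

```text
t: 9.05
ee_pos: [0.5813, -0.2419, 0.1803]
tool_rot: [3.142, -0.0, 3.077]
contact_force: [0.0, 0.6, -1.2]
grip_width: 0.401
gripper_force: 0.0
t: 9.68
ee_pos: [0.5813, -0.2418, 0.313]
tool_rot: [-3.141, 0.001, 3.077]
contact_force: [1.5, -0.4, -1.0]
grip_width: 0.448
gripper_force: 0.0
turn about tool z (10deg units) 0.818 shift after turn [0.2199 0.3122 0.013 ] w 2.934 q6 -0.462
```

View pics/w5.png

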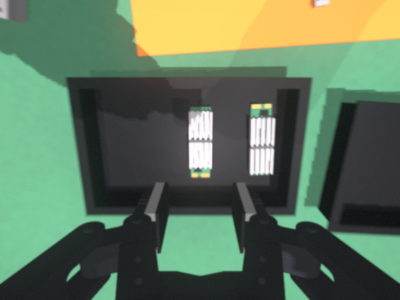

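The long M.2 lies flat and upright at (201,143), clear of its neighbour. Next is the short M.2, which I'll measure numerically from the wrist camera.

```bash
cat >> h.py <<'E'
def meas():
    c=manip.camera_info('wrist');im=manip.read_camera('wrist')
    hsv=cv2.cvtColor(im,cv2.COLOR_RGB2HSV)
    org=cv2.inRange(hsv,(8,150,60),(25,255,255))
    mat=np.zeros_like(org);k=max(cv2.findContours(org,0,2)[0],key=cv2.contourArea);cv2.drawContours(mat,[cv2.convexHull(k)],-1,255,-1)
    m=cv2.erode(mat,np.ones((7,7)))&~org
    for k in cv2.findContours(m,0,2)[0]:
        if cv2.contourArea(k)<400:continue
        (u,v),_,_=cv2.minAreaRect(k)
        P=np.array([ray('wrist',*p[0],0.013,c)[:2] for p in k],np.float32)
        (x,y),(w,h),a=cv2.minAreaRect(P*1000)
        if w<h:w,h,a=h,w,a+90
        print('px',round(u),round(v),'xy',round(x,1),round(y,1),'LW',round(w,1),round(h,1),'ang',round((a+90)%180-90,1))
E
python3 -m handwheel '[[0,0,0,0,0,0.82,0.5],[0.02,0.03,0,0,0,0,0.5],[0.032,0.045,0,0,0,0,0.5],[0.032,0.045,0,0,0,0,0.5],[0.032,0.045,0,0,0,0,0.5]]'
python3 -m handwheel '[[0.032,0.045,0,0,0,0,0.5],[0.032,0.045,0,0,0,0,0.5],[0.03,0.042,0,0,0,0,0.5],[0.01,0.015,0,0,0,0,0.5],[0,0,0,0,0,0,0.5]]'
python3 -c "
from h import *
meas();go(.4305,.109,.18,np.radians(-11.9))"
```

```text
t: 10.35
ee_pos: [0.501, -0.0551, 0.3109]
tool_rot: [3.142, 0.001, 2.933]
contact_force: [0.4, 1.2, -0.2]
grip_width: 0.497
gripper_force: 0.0
t: 10.98
ee_pos: [0.43, 0.1098, 0.311]
tool_rot: [3.141, 0.001, 2.936]
contact_force: [0.2, -0.6, 0.6]
grip_width: 0.506
gripper_force: 0.0
px 240 304 xy 478.0 41.3 LW 34.2 15.7 ang 90.0
px 11 284 xy 432.9 -109.5 LW 59.7 21.8 ang -24.7
px 156 256 xy 432.2 -4.0 LW 92.4 53.7 ang 2.2
px 317 212 xy 424.3 109.9 LW 58.6 25.8 ang -12.7
px 492 152 xy 408.1 227.5 LW 48.0 18.1 ang 13.3
px 264 79 xy 335.3 95.2 LW 47.8 17.7 ang -60.1
px 396 35 xy 327.9 177.9 LW 48.2 18.1 ang 58.3
turn about tool z (10deg units) 0.006 shift after turn [-0.000e+00 -1.000e-04  1.309e-01] w 2.934 q6 0.266
```

```bash
python3 -m handwheel '[[0,-0.001,0.03,0,0,0,0.5],[0,0,0.045,0,0,0,0.5],[0,0,0.035,0,0,0,0.5],[0,0,0.014,0,0,0,0.5],[0,0,0.006,0,0,0,0.5]]'
python3 -c "
from h import *
go(.4295,.109,.18,np.radians(-12.2))"
```

```text
t: 11.65
ee_pos: [0.4308, 0.1069, 0.1797]
tool_rot: [-3.141, -0.001, 2.932]
contact_force: [0.5, -0.5, 0.6]
grip_width: 0.501
gripper_force: 0.0
turn about tool z (10deg units) 0.019 shift after turn [ 0.0017  0.0018 -0.0003] w 2.929 q6 0.263
```

```bash
python3 -m handwheel '[[0.001,0.0018,0,0,0,0,0.4],[0,0,0,0,0,0,0.3],[0,0,0,0,0,0,0.15],[0,0,0,0,0,0,0.1],[0,0,0,0,0,0,0.1]]' 30
python3 -m handwheel '[[0,0,0,0,0,0,0.1],[0,0,-0.01,0,0,0,0.1],[0,0,-0.03,0,0,0,0.1],[0,0,-0.045,0,0,0,0.1],[0,0,-0.025,0,0,0,0.1]]'
python3 -c "
from h import *
tray('m2',.0,-.05,.28)"
```

```text
t: 12.28
ee_pos: [0.4301, 0.1098, 0.1812]
tool_rot: [3.141, 0.002, 2.934]
contact_force: [-1.2, -0.2, 7.1]
grip_width: 0.266
gripper_force: 30.1
t: 12.9
ee_pos: [0.4298, 0.1099, 0.2931]
tool_rot: [3.141, 0.003, 2.934]
contact_force: [1.2, 0.6, -2.6]
grip_width: 0.268
gripper_force: 29.5
turn about tool z (10deg units) -0.821 shift after turn [-0.1782 -0.4011  0.0131] w 3.077 q6 0.269
```

```bash
python3 -m handwheel '[[0,0,0,0,0,-0.82,0.1],[-0.011,-0.025,0,0,0,0,0.1],[-0.02,-0.045,0,0,0,0,0.1],[-0.02,-0.045,0,0,0,0,0.1],[-0.02,-0.045,0,0,0,0,0.1]]'
python3 -m handwheel '[[-0.02,-0.045,0,0,0,0,0.1],[-0.02,-0.045,0,0,0,0,0.1],[-0.02,-0.045,0,0,0,0,0.1],[-0.02,-0.045,0,0,0,0,0.1],[-0.02,-0.045,0,0,0,0,0.1]]'
python3 -c "
from h import *
tray('m2',.0,-.05,.183)"
```

```text
t: 13.52
ee_pos: [0.4905, -0.0558, 0.2912]
tool_rot: [3.142, 0.001, 3.077]
contact_force: [1.6, 0.1, -0.1]
grip_width: 0.27
gripper_force: 29.5
t: 14.15
ee_pos: [0.5757, -0.2869, 0.2911]
tool_rot: [-3.142, 0.0, 3.077]
contact_force: [0.5, 0.2, -0.6]
grip_width: 0.27
gripper_force: 29.5
turn about tool z (10deg units) -0.002 shift after turn [-0.0071 -0.0146  0.1081] w 3.077 q6 -0.528
```

```bash
python3 -m handwheel '[[-0.005,-0.011,0,0,0,0,0.1],[0,0,0.02,0,0,0,0.1],[0,0,0.03,0,0,0,0.1],[0,0,0.025,0,0,0,0.1],[0,0,0.015,0,0,0,0.1]]'
python3 -m handwheel '[[0,0,0.008,0,0,0,0.1],[0,0,0.003,0,0,0,0.1],[0,0,0.002,0,0,0,0.1],[0,0,0.001,0,0,0,0.1],[0,0,0,0,0,0,0.1]]'
python3 -c "
from h import *
tray('m2',.0,-.05,.182)"
```

```text
t: 14.78
ee_pos: [0.5793, -0.2959, 0.1997]
tool_rot: [3.141, -0.001, 3.077]
contact_force: [-0.5, -0.2, 0.1]
grip_width: 0.272
gripper_force: 29.6
t: 15.4
ee_pos: [0.5797, -0.2968, 0.1867]
tool_rot: [-3.141, 0.0, 3.077]
contact_force: [0.1, -0.1, -1.0]
grip_width: 0.268
gripper_force: 29.6
turn about tool z (10deg units) -0.003 shift after turn [-0.0024 -0.0049  0.0047] w 3.077 q6 -0.537
```

```bash
python3 -m handwheel '[[0,0,0.002,0,0,0,0.1],[0,0,0.0015,0,0,0,0.1],[0,0,0.001,0,0,0,0.1],[0,0,0.0005,0,0,0,0.1],[0,0,0,0,0,0,0.1]]'
python3 -m handwheel '[[0,0,0,0,0,0,0.1],[0,0,0,0,0,0,0.2],[0,0,0,0,0,0,0.3],[0,0,0,0,0,0,0.4],[0,0,0,0,0,0,0.45]]'
python3 -m handwheel '[[0,0,-0.005,0,0,0,0.45],[0,0,-0.015,0,0,0,0.45],[0,0,-0.03,0,0,0,0.45],[0,0,-0.05,0,0,0,0.6],[0,0,-0.03,0,0,0,0.7]]'
python3 - <<'E'
from h import *
cv2.imwrite('pics/w6.png',cv2.resize(manip.read_camera('wrist')[:,:,::-1],(400,300)))
go(.422,-.1225,.3,np.radians(4.4))
E
```

```text
t: 16.02
ee_pos: [0.5796, -0.2967, 0.1823]
tool_rot: [-3.141, 0.0, 3.077]
contact_force: [-2.8, 1.1, 7.5]
grip_width: 0.27
gripper_force: 30.4
t: 16.65
ee_pos: [0.5797, -0.2968, 0.1812]
tool_rot: [3.141, -0.0, 3.077]
contact_force: [0.9, -0.2, -0.1]
grip_width: 0.445
gripper_force: 0.0
t: 17.27
ee_pos: [0.5797, -0.2968, 0.3153]
tool_rot: [-3.14, 0.003, 3.077]
contact_force: [-0.6, -1.0, -0.9]
grip_width: 0.701
gripper_force: 0.0
turn about tool z (10deg units) -0.812 shift after turn [0.1442 0.186  0.0189] w 3.218 q6 -0.537
```

View pics/w6.png

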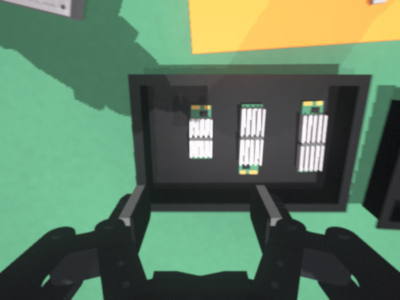

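Both M.2 boards lie flat beside the resident one, at (201,132) and (251,138). Now the long stick.

```bash
python3 -m handwheel '[[0,0,0,0,0,-0.81,0.5],[0.016,0.02,0,0,0,0,0.5],[0.03,0.039,0,0,0,0,0.5],[0.03,0.039,0,0,0,0,0.5],[0.03,0.039,0,0,0,0,0.5]]'
python3 -m handwheel '[[0.03,0.039,0,0,0,0,0.5],[0.009,0.012,0,0,0,0,0.5],[0,0,0,0,0,0,0.5],[0,0,0,0,0,0,0.5],[0,0,0,0,0,0,0.5]]'
python3 -c "
from h import *
meas();go(.422,-.123,.181,np.radians(4.4))"
```

```text
t: 17.95
ee_pos: [0.4623, -0.1672, 0.3122]
tool_rot: [-3.141, 0.001, -3.065]
contact_force: [-0.4, 0.9, 1.0]
grip_width: 0.502
gripper_force: 0.0
t: 18.58
ee_pos: [0.4215, -0.1212, 0.3113]
tool_rot: [-3.142, -0.0, -3.066]
contact_force: [-0.2, -0.3, -0.1]
grip_width: 0.502
gripper_force: 0.0
px 399 304 xy 477.7 -59.6 LW 31.3 16.6 ang -89.7
px 318 230 xy 428.1 -122.3 LW 62.2 20.9 ang 4.8
px 489 247 xy 432.5 -5.4 LW 92.5 53.0 ang 2.4
turn about tool z (10deg units) -0.006 shift after turn [-0.0005 -0.0019  0.1301] w -3.065 q6 -0.547
```

```bash
python3 -m handwheel '[[0,-0.0015,0.03,0,0,0,0.5],[0,0,0.045,0,0,0,0.5],[0,0,0.035,0,0,0,0.5],[0,0,0.014,0,0,0,0.5],[0,0,0.004,0,0,0,0.5]]'
python3 -c "
from h import *
go(.4215,-.123,.1815,np.radians(4.5))"
```

```text
t: 19.25
ee_pos: [0.4209, -0.1222, 0.1823]
tool_rot: [3.14, -0.002, -3.066]
contact_force: [-0.1, -0.4, 0.1]
grip_width: 0.499
gripper_force: 0.0
turn about tool z (10deg units) -0.015 shift after turn [-0.0005 -0.0009  0.0008] w -3.063 q6 -0.55
```

```bash
python3 -m handwheel '[[0,-0.0008,0,0,0,0,0.4],[0,0,0,0,0,0,0.3],[0,0,0,0,0,0,0.15],[0,0,0,0,0,0,0.1],[0,0,0,0,0,0,0.1]]' 30
python3 -m handwheel '[[0,0,0,0,0,0,0.1],[0,0,-0.01,0,0,0,0.1],[0,0,-0.03,0,0,0,0.1],[0,0,-0.045,0,0,0,0.1],[0,0,-0.025,0,0,0,0.1]]'
python3 - <<'E'
from h import *
cv2.imwrite('pics/w7.png',cv2.resize(manip.read_camera('wrist')[:,:,::-1],(400,300)))
tray('st',-.005,.01,.28)
E
```

```text
t: 19.88
ee_pos: [0.4212, -0.1228, 0.1841]
tool_rot: [-3.141, 0.001, -3.065]
contact_force: [-1.2, -0.6, 6.4]
grip_width: 0.212
gripper_force: 29.4
t: 20.5
ee_pos: [0.4209, -0.1226, 0.2961]
tool_rot: [-3.14, 0.002, -3.065]
contact_force: [0.2, -0.1, -0.5]
grip_width: 0.214
gripper_force: 29.4
turn about tool z (10deg units) -0.151 shift after turn [-0.2054  0.357   0.0183] w -3.039 q6 -0.552
```

View pics/w7.png

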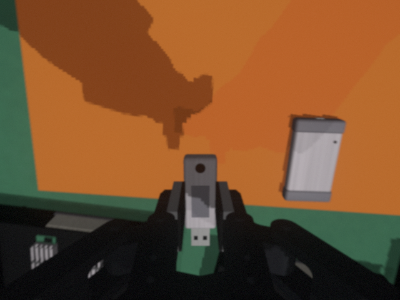

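The stick is held straight, with its plug at (200,237). Carrying it to the left tray.

```bash
python3 -m handwheel '[[-0.01,0.02,0,0,0,-0.15,0.1],[-0.025,0.0445,0,0,0,0,0.1],[-0.025,0.0445,0,0,0,0,0.1],[-0.025,0.0445,0,0,0,0,0.1],[-0.025,0.0445,0,0,0,0,0.1]]'
python3 -m handwheel '[[-0.025,0.0445,0,0,0,0,0.1],[-0.025,0.0445,0,0,0,0,0.1],[-0.025,0.0445,0,0,0,0,0.1],[-0.018,0.02,0,0,0,0,0.1],[0,0,0,0,0,0,0.1]]'
python3 -c "
from h import *
tray('st',-.005,.01,.19)"
```

```text
t: 21.18
ee_pos: [0.5109, 0.087, 0.2937]
tool_rot: [-3.142, 0.0, -3.039]
contact_force: [0.7, -0.4, -0.3]
grip_width: 0.212
gripper_force: 29.4
t: 21.8
ee_pos: [0.5877, 0.2491, 0.2929]
tool_rot: [3.142, -0.0, -3.037]
contact_force: [-0.3, 0.7, 0.1]
grip_width: 0.215
gripper_force: 29.4
turn about tool z (10deg units) 0.01 shift after turn [-0.0017  0.0042  0.1029] w -3.039 q6 0.165
```

```bash
python3 -m handwheel '[[-0.002,0.004,0.01,0,0,0,0.1],[0,0,0.035,0,0,0,0.1],[0,0,0.035,0,0,0,0.1],[0,0,0.015,0,0,0,0.1],[0,0,0.006,0,0,0,0.1]]'
python3 -m handwheel '[[0,0,0.002,0,0,0,0.1],[0,0,0.001,0,0,0,0.1],[0,0,0.001,0,0,0,0.1],[0,0,0,0,0,0,0.1],[0,0,0,0,0,0,0.1]]'
```

```text
t: 22.42
ee_pos: [0.5889, 0.2512, 0.192]
tool_rot: [-3.141, -0.001, -3.04]
contact_force: [-0.6, -0.2, 0.3]
grip_width: 0.214
gripper_force: 29.4
t: 23.05
ee_pos: [0.589, 0.2518, 0.1886]
tool_rot: [3.142, 0.0, -3.039]
contact_force: [0.6, -0.8, 0.9]
grip_width: 0.214
gripper_force: 29.4
```

```bash
python3 -m handwheel '[[0,0,0.0015,0,0,0,0.1],[0,0,0.0012,0,0,0,0.1],[0,0,0.001,0,0,0,0.1],[0,0,0.0007,0,0,0,0.1],[0,0,0,0,0,0,0.1]]'
python3 -m handwheel '[[0,0,0,0,0,0,0.1],[0,0,0,0,0,0,0.2],[0,0,0,0,0,0,0.3],[0,0,0,0,0,0,0.4],[0,0,0,0,0,0,0.45]]'
python3 -m handwheel '[[0,0,-0.005,0,0,0,0.45],[0,0,-0.015,0,0,0,0.45],[0,0,-0.03,0,0,0,0.45],[0,0,-0.05,0,0,0,0.45],[0,0,-0.025,0,0,0,0.45]]'
python3 - <<'E'
from h import *
go(.415,.230,.3,np.radians(13))
E
```

```text
t: 23.68
ee_pos: [0.5888, 0.2517, 0.1851]
tool_rot: [3.142, 0.001, -3.039]
contact_force: [-4.2, -1.0, 10.0]
grip_width: 0.214
gripper_force: 30.8
t: 24.3
ee_pos: [0.589, 0.2517, 0.1837]
tool_rot: [-3.142, -0.0, -3.039]
contact_force: [-1.1, -0.7, -0.5]
grip_width: 0.452
gripper_force: 0.0
t: 24.92
ee_pos: [0.5891, 0.2518, 0.3132]
tool_rot: [3.141, 0.004, -3.039]
contact_force: [1.1, -0.3, 0.3]
grip_width: 0.45
gripper_force: 0.0
turn about tool z (10deg units) -0.712 shift after turn [0.1746 0.0179 0.0132] w -2.915 q6 0.17
```

```bash
python3 -m handwheel '[[0,0,0,0,0,-0.71,0.5],[0.04,0.0045,0,0,0,0,0.5],[0.048,0.005,0,0,0,0,0.5],[0.048,0.005,0,0,0,0,0.5],[0.038,0.0035,0,0,0,0,0.5]]'
python3 -m handwheel '[[0,0,0,0,0,0,0.5],[0,0,0,0,0,0,0.5],[0,0,0,0,0,0,0.5],[0,0,0,0,0,0,0.5],[0,0,0,0,0,0,0.5]]'
python3 -c "
from h import *
meas();go(.415,.2300,.183,np.radians(13))"
```

```text
t: 25.55
ee_pos: [0.4135, 0.2299, 0.3102]
tool_rot: [3.141, 0.001, -2.915]
contact_force: [-0.7, -0.2, -0.1]
grip_width: 0.499
gripper_force: 0.0
t: 26.18
ee_pos: [0.4158, 0.2302, 0.3087]
tool_rot: [-3.142, -0.001, -2.915]
contact_force: [0.2, -0.5, -0.9]
grip_width: 0.499
gripper_force: 0.0
px 322 210 xy 407.6 229.5 LW 46.9 15.8 ang 12.5
px 4 172 xy 430.2 24.6 LW 87.7 5.2 ang 0.1
px 270 65 xy 327.4 179.5 LW 47.8 17.4 ang 57.6
px 131 46 xy 334.8 97.3 LW 48.8 18.6 ang -59.9
turn about tool z (10deg units) -0.003 shift after turn [ 0.0007 -0.      0.1258] w -2.915 q6 0.103
```

```bash
python3 -m handwheel '[[0.0007,0,0.03,0,0,0,0.5],[0,0,0.045,0,0,0,0.5],[0,0,0.033,0,0,0,0.5],[0,0,0.012,0,0,0,0.5],[0,0,0.004,0,0,0,0.5]]'
python3 -c "
from h import *
go(.4147,.2305,.184,np.radians(12.7))"
```

```text
t: 26.85
ee_pos: [0.415, 0.2301, 0.1849]
tool_rot: [-3.142, -0.0, -2.915]
contact_force: [0.4, 0.6, 0.3]
grip_width: 0.498
gripper_force: 0.0
turn about tool z (10deg units) 0.027 shift after turn [0.0002 0.0004 0.0009] w -2.92 q6 0.103
```

```bash
python3 -m handwheel '[[0,0.0004,0,0,0,0,0.4],[0,0,0,0,0,0,0.3],[0,0,0,0,0,0,0.15],[0,0,0,0,0,0,0.1],[0,0,0,0,0,0,0.1]]' 30
python3 -m handwheel '[[0,0,0,0,0,0,0.1],[0,0,-0.01,0,0,0,0.1],[0,0,-0.03,0,0,0,0.1],[0,0,-0.045,0,0,0,0.1],[0,0,-0.025,0,0,0,0.1]]'
python3 - <<'E'
from h import *
cv2.imwrite('pics/w8.png',cv2.resize(manip.read_camera('wrist')[:,:,::-1],(400,300)))
tray('st',.005,-.045,.28)
E
```

```text
t: 27.48
ee_pos: [0.4149, 0.2306, 0.1859]
tool_rot: [3.141, 0.002, -2.915]
contact_force: [-1.5, -0.1, 5.8]
grip_width: 0.176
gripper_force: 29.2
t: 28.1
ee_pos: [0.4147, 0.2305, 0.2978]
tool_rot: [3.141, 0.003, -2.915]
contact_force: [-0.9, 0.5, -0.3]
grip_width: 0.171
gripper_force: 29.3
turn about tool z (10deg units) 0.708 shift after turn [-0.1853 -0.0502  0.0202] w -3.039 q6 0.104
```

View pics/w8.png

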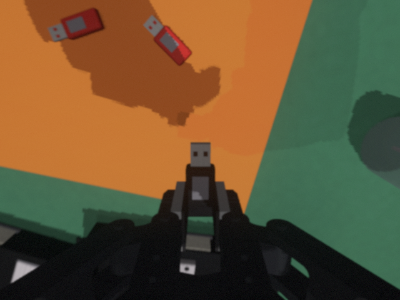

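The black stick is held, with its plug at (201,154) and the red decoys untouched. Carrying it to the same tray.

```bash
python3 -m handwheel '[[0,0,0,0,0,0.71,0.1],[-0.025,-0.007,0,0,0,0,0.1],[-0.045,-0.0125,0,0,0,0,0.1],[-0.045,-0.0125,0,0,0,0,0.1],[-0.045,-0.0115,0,0,0,0,0.1]]'
python3 -m handwheel '[[-0.025,-0.007,0,0,0,0,0.1],[0,0,0,0,0,0,0.1],[0,0,0.02,0,0,0,0.1],[0,0,0.035,0,0,0,0.1],[0,0,0.03,0,0,0,0.1]]'
python3 -c "
from h import *
tray('st',.005,-.045,.187)"
```

```text
t: 28.78
ee_pos: [0.5795, 0.2032, 0.2954]
tool_rot: [3.142, 0.0, -3.039]
contact_force: [0.9, -0.2, 0.5]
grip_width: 0.17
gripper_force: 29.3
t: 29.4
ee_pos: [0.6026, 0.1994, 0.2094]
tool_rot: [3.142, -0.0, -3.039]
contact_force: [-0.0, 0.3, 0.0]
grip_width: 0.173
gripper_force: 29.3
turn about tool z (10deg units) 0.0 shift after turn [-0.002   0.0001  0.0224] w -3.039 q6 0.084
```

```bash
python3 -m handwheel '[[0,0,0.01,0,0,0,0.1],[0,0,0.004,0,0,0,0.1],[0,0,0.002,0,0,0,0.1],[0,0,0.001,0,0,0,0.1],[0,0,0,0,0,0,0.1]]'
```

```text
t: 30.02
ee_pos: [0.6039, 0.1992, 0.1935]
tool_rot: [3.142, 0.001, -3.039]
contact_force: [-0.0, 0.2, 1.7]
grip_width: 0.173
gripper_force: 29.3
```

```bash
python3 -m handwheel '[[0,0,0.002,0,0,0,0.1],[0,0,0.0015,0,0,0,0.1],[0,0,0.001,0,0,0,0.1],[0,0,0.0005,0,0,0,0.1],[0,0,0,0,0,0,0.1]]'
python3 -m handwheel '[[0,0,0.0006,0,0,0,0.1],[0,0,0.0006,0,0,0,0.1],[0,0,0,0,0,0,0.1],[0,0,0,0,0,0,0.1],[0,0,0,0,0,0,0.1]]'
```

```text
t: 30.65
ee_pos: [0.6038, 0.1991, 0.188]
tool_rot: [3.142, -0.0, -3.039]
contact_force: [0.4, 0.2, -0.2]
grip_width: 0.17
gripper_force: 29.3
t: 31.28
ee_pos: [0.6038, 0.1991, 0.187]
tool_rot: [-3.142, 0.0, -3.039]
contact_force: [-0.9, -1.2, 4.3]
grip_width: 0.174
gripper_force: 31.8
```

Contact at 0.187, as expected. Releasing.

```bash
python3 -m handwheel '[[0,0,0,0,0,0,0.1],[0,0,0,0,0,0,0.2],[0,0,0,0,0,0,0.3],[0,0,0,0,0,0,0.4],[0,0,0,0,0,0,0.4]]'
python3 -m handwheel '[[0,0,-0.005,0,0,0,0.4],[0,0,-0.015,0,0,0,0.4],[0,0,-0.03,0,0,0,0.4],[0,0,-0.05,0,0,0,0.6],[0,0,-0.025,0,0,0,0.8]]'
python3 - <<'E'
from h import *
cv2.imwrite('pics/w9.png',cv2.resize(manip.read_camera('wrist')[:,:,::-1],(400,300)))
go(.4325,-.005,.3,np.radians(2.3))
E
```

```text
t: 31.9
ee_pos: [0.6038, 0.1991, 0.1866]
tool_rot: [-3.142, -0.0, -3.039]
contact_force: [-0.3, -0.2, -0.4]
grip_width: 0.401
gripper_force: 0.0
t: 32.52
ee_pos: [0.6039, 0.1992, 0.316]
tool_rot: [3.141, 0.004, -3.039]
contact_force: [0.8, 0.4, -0.3]
grip_width: 0.789
gripper_force: 0.0
turn about tool z (10deg units) 0.358 shift after turn [ 0.1798 -0.1972  0.0186] w -3.101 q6 0.084
```

View pics/w9.png

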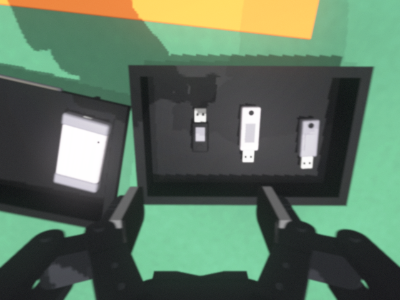

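Both sticks lie flat beside the resident one. Last is the pocket drive.

```bash
python3 -m handwheel '[[0.015,-0.016,0,0,0,0.36,0.95],[0.035,-0.0385,0,0,0,0,0.95],[0.035,-0.0385,0,0,0,0,0.95],[0.035,-0.0385,0,0,0,0,0.95],[0.035,-0.0385,0,0,0,0,0.95]]'
python3 -m handwheel '[[0.024,-0.026,0,0,0,0,0.95],[0,0,0,0,0,0,0.95],[0,0,0,0,0,0,0.95],[0,0,0,0,0,0,0.95],[0,0,0,0,0,0,0.95]]'
python3 -c "
from h import *
meas();go(.4325,-.005,.184,np.radians(2.3))"
```

```text
t: 33.2
ee_pos: [0.4555, 0.0213, 0.3127]
tool_rot: [-3.141, 0.002, -3.102]
contact_force: [0.9, -0.9, 0.2]
grip_width: 0.953
gripper_force: 0.0
t: 33.83
ee_pos: [0.4342, -0.0042, 0.3117]
tool_rot: [3.141, -0.0, -3.101]
contact_force: [-0.4, -0.2, 0.2]
grip_width: 0.956
gripper_force: 0.0
px 318 216 xy 432.2 -4.7 LW 91.5 50.4 ang 2.3
px 488 70 xy 335.3 93.7 LW 48.8 17.9 ang -59.9
px 623 61 xy 327.0 174.3 LW 45.5 19.7 ang 57.3
turn about tool z (10deg units) 0.003 shift after turn [ 0.0017 -0.0007  0.1277] w -3.101 q6 -0.244
```

```bash
python3 -m handwheel '[[0.0015,-0.0006,0.03,0,0,0,0.95],[0,0,0.045,0,0,0,0.95],[0,0,0.038,0,0,0,0.95],[0,0,0.014,0,0,0,0.95],[0,0,0.004,0,0,0,0.95]]'
python3 -m handwheel '[[0,0,0,0,0,0,0.85],[0,0,0,0,0,0,0.75],[0,0,0,0,0,0,0.6],[0,0,0,0,0,0,0.5],[0,0,0,0,0,0,0.4]]' 40
python3 -m handwheel '[[0,0,0,0,0,0,0.4],[0,0,0,0,0,0,0.4],[0,0,0,0,0,0,0.4],[0,0,0,0,0,0,0.4],[0,0,0,0,0,0,0.4]]' 40
```

```text
t: 34.5
ee_pos: [0.4322, -0.005, 0.1799]
tool_rot: [3.141, -0.002, -3.101]
contact_force: [1.2, 0.5, 0.6]
grip_width: 0.947
gripper_force: 0.0
t: 35.12
ee_pos: [0.4325, -0.0054, 0.1817]
tool_rot: [-3.141, 0.001, -3.102]
contact_force: [-1.6, -0.7, 8.5]
grip_width: 0.57
gripper_force: 40.2
t: 35.75
ee_pos: [0.4325, -0.0054, 0.1816]
tool_rot: [-3.141, 0.001, -3.102]
contact_force: [-0.8, 0.1, 8.2]
grip_width: 0.57
gripper_force: 40.2
```

```bash
python3 -m handwheel '[[0,0,-0.005,0,0,0,0.4],[0,0,-0.015,0,0,0,0.4],[0,0,-0.03,0,0,0,0.4],[0,0,-0.04,0,0,0,0.4],[0,0,-0.025,0,0,0,0.4]]'
python3 - <<'E'
from h import *
cv2.imwrite('pics/w10.png',cv2.resize(manip.read_camera('wrist')[:,:,::-1],(400,300)))
tray('po',0,-.035,.28)
E
```

```text
t: 36.38
ee_pos: [0.4323, -0.0053, 0.2978]
tool_rot: [-3.141, 0.002, -3.102]
contact_force: [0.3, 0.8, -1.5]
grip_width: 0.568
gripper_force: 42.0
turn about tool z (10deg units) 0.878 shift after turn [-0.1916 -0.0013  0.0202] w -3.255 q6 -0.247
```

View pics/w10.png

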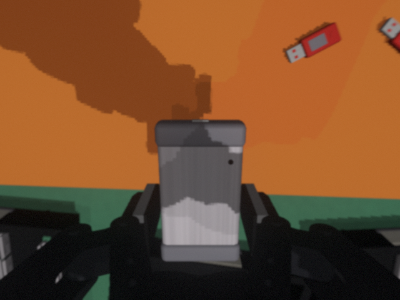

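The drive is held centrally and level, spanning (160–243, 122–260). Carrying it to the middle tray.

```bash
python3 -m handwheel '[[0,0,0,0,0,0.88,0.4],[-0.02,0,0,0,0,0,0.4],[-0.04,0,0,0,0,0,0.4],[-0.045,0,0,0,0,0,0.4],[-0.045,-0.001,0,0,0,0,0.4]]'
python3 -m handwheel '[[-0.03,0,0,0,0,0,0.4],[-0.0115,0,0,0,0,0,0.4],[0,0,0.02,0,0,0,0.4],[0,0,0.035,0,0,0,0.4],[0,0,0.02,0,0,0,0.4]]'
python3 -c "
from h import *
tray('po',0,-.035,.183)"
```

```text
t: 37.05
ee_pos: [0.5824, -0.0235, 0.2955]
tool_rot: [3.142, -0.0, 3.028]
contact_force: [-0.3, -0.1, -1.3]
grip_width: 0.568
gripper_force: 42.0
t: 37.67
ee_pos: [0.6212, -0.0279, 0.2192]
tool_rot: [3.141, -0.002, 3.028]
contact_force: [-0.1, -0.4, -0.6]
grip_width: 0.572
gripper_force: 42.0
turn about tool z (10deg units) -0.002 shift after turn [-0.0019 -0.0003  0.0362] w 3.028 q6 -0.066
```

```bash
python3 -m handwheel '[[0,0,0.015,0,0,0,0.4],[0,0,0.01,0,0,0,0.4],[0,0,0.004,0,0,0,0.4],[0,0,0.001,0,0,0,0.4],[0,0,0,0,0,0,0.4]]'
python3 -m handwheel '[[0,0,0.001,0,0,0,0.4],[0,0,0.001,0,0,0,0.4],[0,0,0,0,0,0,0.4],[0,0,0,0,0,0,0.4],[0,0,0,0,0,0,0.4]]'
```

```text
t: 38.3
ee_pos: [0.6226, -0.0281, 0.1913]
tool_rot: [-3.142, 0.001, 3.028]
contact_force: [0.3, -0.5, -1.0]
grip_width: 0.565
gripper_force: 42.0
t: 38.92
ee_pos: [0.6225, -0.0281, 0.1888]
tool_rot: [3.142, 0.0, 3.028]
contact_force: [-1.2, -0.8, -1.4]
grip_width: 0.564
gripper_force: 42.0
```

```bash
python3 -m handwheel '[[0,0,0.002,0,0,0,0.4],[0,0,0.0015,0,0,0,0.4],[0,0,0.001,0,0,0,0.4],[0,0,0.0005,0,0,0,0.4],[0,0,0,0,0,0,0.4]]'
python3 -m handwheel '[[0,0,0.0006,0,0,0,0.4],[0,0,0.0006,0,0,0,0.4],[0,0,0,0,0,0,0.4],[0,0,0,0,0,0,0.4],[0,0,0,0,0,0,0.4]]'
```

```text
t: 39.55
ee_pos: [0.6225, -0.0281, 0.1838]
tool_rot: [3.142, -0.0, 3.028]
contact_force: [-0.3, 0.7, -1.0]
grip_width: 0.566
gripper_force: 42.0
t: 40.17
ee_pos: [0.6225, -0.0281, 0.1828]
tool_rot: [-3.142, 0.0, 3.028]
contact_force: [-1.7, 0.3, 2.3]
grip_width: 0.568
gripper_force: 42.4
```

```bash
python3 -m handwheel '[[0,0,0.0005,0,0,0,0.4],[0,0,0,0,0,0,0.5],[0,0,0,0,0,0,0.6],[0,0,0,0,0,0,0.7],[0,0,0,0,0,0,0.75]]'
python3 -m handwheel '[[0,0,0,0,0,0,0.78],[0,0,-0.01,0,0,0,0.78],[0,0,-0.03,0,0,0,0.78],[0,0,-0.05,0,0,0,0.78],[0,0,-0.06,0,0,0,0.78]]'
python3 -m handwheel '[[0.04,0,-0.02,0,0,0,0.8],[0.05,0,0,0,0,0,0.8],[0.05,0,0,0,0,0,0.8],[0.05,0,0,0,0,0,0.8],[0,0,0,0,0,0,0.8]]'
python3 - <<'E'
from h import *
cv2.imwrite('pics/s2.png',cv2.resize(manip.read_camera('scene')[170:350,100:500,::-1],(800,360),interpolation=cv2.INTER_CUBIC))
E
```

```text
t: 40.8
ee_pos: [0.6225, -0.0281, 0.1819]
tool_rot: [3.142, -0.0, 3.028]
contact_force: [0.1, 1.3, 0.1]
grip_width: 0.75
gripper_force: 0.0
t: 41.42
ee_pos: [0.6221, -0.028, 0.3336]
tool_rot: [3.142, -0.001, 3.028]
contact_force: [1.7, 0.3, -0.5]
grip_width: 0.78
gripper_force: 0.0
t: 42.05
ee_pos: [0.4306, -0.0058, 0.3533]
tool_rot: [-3.142, 0.001, 3.028]
contact_force: [-0.7, 0.3, -0.5]
grip_width: 0.799
gripper_force: 0.0
```

View pics/s2.png

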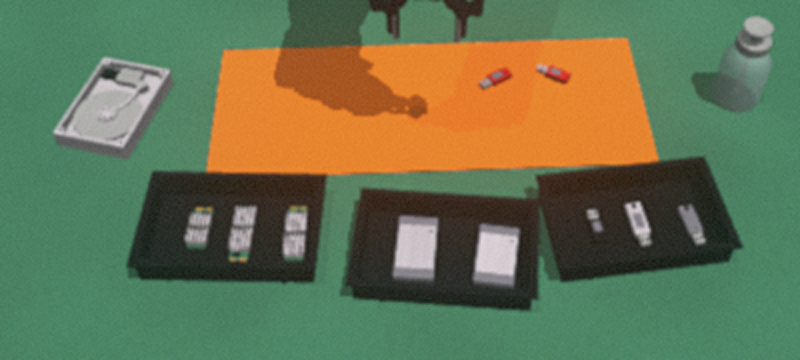

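All five pieces lie flat in the right trays: M.2 boards at (198,228) and (242,233), the drive at (415,247), and sticks at (596,222) and (639,222). The hard drive, bottle and red sticks have not moved.

```bash
python3 -c "
from cell import manip
print(manip.hand_in())"
```

```text
the job is handed in; nothing more can be done
None
```

All five pieces are in their matching trays, flat and upright by the last camera view, with the hard drive, bottle and red sticks not touched, and the job was handed in at about 42 s of the 112 s limit.

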